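# Turn the yellow plug to the inspection pointer

### The job

Gently push on an arm of the four-arm turntable with a fingertip and turn it until the yellow plug stands in line with the fixed red pointer, then leave it at rest there and take the finger away. Do not touch, pick up or spill the yellow plug or the black rubber parts in the pockets, do not squeeze the turntable or spin it fast, and leave the things standing round it alone.

Things in the scene. Friction and masses are not known exactly. Their poses are not given: they have to be found in the camera images.
- turntable: Hand-turned aluminium turntable with four straight level arms along its +x, +y, -x, -y axes, each ending in a grey pocket. Turns either way, without stops, about its vertical z axis; origin on that axis at desk height. Arms 12 mm wide, upright flat sides, underside 34 mm and top 52 mm above the desk, bare from the hub (17 mm radius, 59 mm high) to 75 mm from the axis
- turntable_axis (a point): Point on the turntable's axis, 52 mm above the desk. Pockets: centres 95 mm from the axis, outer diameter 40 mm, inner 34 mm, floor 40 mm and rim 52 mm above the desk. Friction about 0.1 N m (some 2 N of push 50 mm from the axis): it stays where it is left
- stand: Grey round foot of the turntable, fixed to the desk, 70 mm radius, at most 12 mm high except for the thin column under the hub; between the arms it is open down to this foot. Origin: centre of its underside, on the turntable's axis
- pointer: Fixed dark steel bar on the desk, 26 mm wide, 6 mm high, running out from the foot along this body's +x axis, a red line on top; at its end, 136 mm from the axis, a red post, 10 mm diameter, 75 mm high, whose red pointer, 62 mm above the desk, points back at the turntable's axis. Origin on the turntable's axis at desk height
- mark (a point): The point the red pointer indicates: on the circle of the pocket centres, 95 mm from the axis, straight in front of the pointer, 40 mm above the desk (height of the pocket floors). Nothing is there to touch but the pocket that stops there
- yellow_plug: Yellow tapered plug, 29 mm diameter, 30 mm high, upright, lying loose in one of the turntable's four pockets, which one varies. Origin: centre of its underside, 40 mm above the desk. It has up to 3 mm of play in the pocket
- rubber_part_1: Black moulded rubber bush with a flange, 24 mm wide, 14 mm high, lying loose in one of the turntable's four pockets, which one varies. Origin: centre of its underside, 40 mm above the desk
- rubber_part_3: Black moulded rubber bush with a flange, 24 mm wide, 18 mm high, lying loose in one of the turntable's four pockets, which one varies. Origin: centre of its underside, 40 mm above the desk
- rubber_part_5: Black moulded rubber bush with a flange, 24 mm wide, 14 mm high, lying loose in one of the turntable's four pockets, which one varies. Origin: centre of its underside, 40 mm above the desk
- screwdriver: Small screwdriver with a yellow handle, 132 mm long, lying on the right of the desk near the robot. Bystander, to be left alone. Origin: centre of its underside
- bottle_1: Small brown dropper bottle with a black top, 34 mm diameter, 102 mm high, standing on the left of the desk between microscope and green basket. Bystander, to be left alone. Origin: centre of its underside
- pot_1: Round pot with a tan lid, 62 mm diameter, 35 mm high, standing behind the turntable. Bystander, to be left alone. Origin: centre of its underside
- cup_stack: Stack of white paper cups, 69 mm diameter, 114 mm high, standing behind on the left. Bystander, to be left alone. Origin: centre of its underside
- bur_block: Wooden block with small grinding points stuck in it, 30 x 90 x 50 mm, on the left of the desk. Bystander, to be left alone. Origin: centre of its underside

How it is judged (in metres and radians):
At the end, for the whole second after the job is handed in: The centre of the yellow plug is within 10 mm of the point straight in front of the red pointer, the turntable is at rest, the yellow plug and the three black rubber parts still stand upright in their pockets, and none of the things standing round it has moved more than 20 mm (horizontal distance between yellow_plug and mark below 0.01 m and angular speed of turntable below 0.05 rad/s and linear speed of yellow_plug below 0.02 m/s and height (world z) of yellow_plug between 0.034 and 0.049 m and angle between each of yellow_plug, rubber_part_1, rubber_part_3, rubber_part_5's own z axis and vertical below 0.25 rad and horizontal distance between each of yellow_plug, rubber_part_1, rubber_part_3, rubber_part_5 and turntable_axis below 0.115 m and height (world z) of rubber_part_1 between 0.034 and 0.049 m and height (world z) of rubber_part_3 between 0.034 and 0.049 m and height (world z) of rubber_part_5 between 0.034 and 0.049 m and distance of each of screwdriver, bottle_1, pot_1, cup_stack, bur_block from where it was at the start of the episode below 0.02 m); the robot touches nothing.
It fails at once if the fingers or the arm touch the yellow plug or a black rubber part (contact force between any of the fingers, the arm and yellow_plug above 0.5 N or contact force between any of the fingers, the arm and rubber_part_1 above 0.5 N or contact force between any of the fingers, the arm and rubber_part_3 above 0.5 N or contact force between any of the fingers, the arm and rubber_part_5 above 0.5 N).
It fails at once if the yellow plug or a black part is lifted or thrown out of its pocket ((height (world z) of yellow_plug above 0.055 m or height (world z) of yellow_plug below 0.03 m) or (height (world z) of rubber_part_1 above 0.055 m or height (world z) of rubber_part_1 below 0.03 m) or (height (world z) of rubber_part_3 above 0.055 m or height (world z) of rubber_part_3 below 0.03 m) or (height (world z) of rubber_part_5 above 0.055 m or height (world z) of rubber_part_5 below 0.03 m)).
It fails at once if the turntable is spun fast (over 3 rad/s) (angular speed of turntable above 3 rad/s).
It fails at once if the fingers press or squeeze the turntable with more than 25 N (contact force between the fingers and turntable above 25 N).
It fails at once if a thing standing round the work is lifted or shifted by more than 20 mm (distance of any of screwdriver, bottle_1, pot_1, cup_stack, bur_block from where it was at the start of the episode above 0.02 m).
It also fails if it takes over 54 s, if anything falls off the work surface, if the arm or the gripper's body presses on something with over 40 N, if the wrist force passes 120 N, or if a joint passes its speed limit or range.

### The arm

A 6-joint arm with a two-finger parallel gripper is mounted at the origin on a cart in front of the work surface, level with it; the furniture and walls round the work are solid. World frame = base frame: x ahead of the robot, y to its left, z up, the work surface at z = 0. Lengths are in m, angles in degrees, forces in N, time in s.
With the tool pointing down it reaches from about 0.4 to 0.825 m from the base axis. Payload 7 kg.
Tool frame: the origin (TCP) lies at the very end of the fingers, on their centre line; the grasp point (between the pads) lies 19 mm behind it (ctrl.grip_depth is the distance from the TCP to the grasp point, in m); z points along the fingers, y is the line along which they close (so a half turn about z gives the same grasp; the last joint's range is limited). The gripper opens to 88 mm and grips with 3 to 60 N. Pads are 19 mm wide; open, the fingers measure 130 mm over their backs; the gripper's body (78 mm by 193 mm) begins 47 mm behind the grasp point.
Start: joints at [-50.529, 20.546, 0.682, 0, -70.136, -16.507], TCP at [0.263, -0.621, 0.227] pointing down, gripper open.
Joint ranges: [-176.03, 176.03], [-82.01, 121.73], [-58.28, 71.71], [-173.87, 95.51], [-174.79, -0.11], [-173.66, 173.66]. Speed limits (degrees/s): [136.94, 136.94, 172.46, 180, 180, 180].

### API

Orientations are given as [roll, pitch, yaw] about the fixed x, y, z axes, in that order (R = Rz(yaw) Ry(pitch) Rx(roll)).
In Python, from plant import get_obs, eyes, ctrl, spotter gives the robot as it stands.
- The arm moves only by the shell command python3 -m crank 'ROWS'. ROWS is JSON, one flat list of numbers, 7 for each row, row after row: the turn, a rotation vector about the tool's x, y, z in rad, then the shift along the tool's x, y, z in mm, then the opening, from 0 (shut) to 1 (fully open). A call has 1 to 5 rows; each row shifts and turns the commanded pose from where the row before left it, along the tool's axes as they then stand; what a row does not reach is not made up. A row lasts 1/8 s, in which the tool goes at most 62.5 mm and 10.7 degrees, less where a joint would pass 70% of its speed; a pose out of reach is approached as far as the arm can. A call is refused whole if a number of a shift passes 62.5 or a number of a turn 0.188, either way. A call with a gripper value outside its range is refused whole. The fingers move at their own pace and stop on an object; the grip force is fixed at half the most. Time passes only in rows, so rows that do not move let the fingers close. It gives the time, the measured TCP pose, the force, the opening and the grip force at its end, in the units of the state.
- get_obs(): the state, without advancing time (a new reading comes with each control period).
- eyes.snapshot(name): name is "scene" or "side" or "wrist"; returns the picture (384x512x3 uint8, blue, green, red); there is no depth.
- eyes.camera_model(name): a dict with "fx", "fy", "cx", "cy" (pixels), "extrinsics" (4x4, takes a point from camera to world coordinates). Camera axes: x right, y down, z forward; pixel columns grow to the right and rows downward; lengths in m; the calibration is good to about 2 mm. A picture is of the moment at which its call begins: read the wrist's pose just before it. camera_model takes no time and is no camera call; for the wrist camera it gives the pose at the moment of the call.
- ctrl.close_job(): hands the job in; it is judged then, once.
Trained networks look in the newest picture that a camera, given by its name, has taken for a name from the list of things; names that differ only in an ending like _2 or _b are one class to them, and where a whole thing is asked for, a point or a joint stands for the part that bears it (a point fixed in the world has none). Each returns a list of dicts, best first, with "p" (0 to 1); they miss things now and then, are a little off and sometimes report something else, mostly with a low value. They report only what shows in the picture. A call takes as long as a camera call.
- spotter.outline_of(camera, target): "region" (384x512 bool, what is visible of it) and "rect" ([left, top, width, height] in pixels, round what is visible of it).
- spotter.place_of(camera, target): "location" ([column, row] in pixels: a listed point, or the origin of a listed thing).
The state is a dict: "clock": time; "joint_pos": joint angles; "qvel": joint speeds; "tau": joint torques, N m; "tool_pos": TCP position; "orientation": TCP orientation; "force": force on the tool from outside, world axes, zero at the start; "moment": the same for the moment, N m; "opening": finger opening in m; "gripper_force": force on a finger pad.
Only numpy, scipy, OpenCV 4.12 (cv2) and the standard library are available. Lean on these libraries where they do the work, as an engineer would, in place of code of your own. Each camera call takes 0.05 s, during which the arm holds its last target. There are 200 camera calls.

## Working session

There is one attempt and no reset: what is moved stays moved. The work goes in short steps, Python scripts to look and compute and a shell command to move; the robot and the scene stay as the last step left them, time stands still between calls to the robot, and variables do not carry over. Pictures are saved under pics/ and viewed, at most 10 in all, crops included, and the job is handed in when it is done.

```bash
mkdir -p pics; cat > h.py <<'E'
import numpy as np,cv2
from plant import get_obs, eyes, ctrl, spotter
def ray(cam,px,z):
    m=eyes.camera_model(cam);T=np.array(m["extrinsics"])
    d=T[:3,:3]@np.array([(px[0]-m["cx"])/m["fx"],(px[1]-m["cy"])/m["fy"],1])
    o=T[:3,3];return o+d*(z-o[2])/d[2]
E
python3 - <<'E'
from h import *
Z=dict(turntable_axis=.052,mark=.04,yellow_plug=.04,turntable=0,pointer=0,rubber_part_1=.04,pot_1=0,bottle_1=0,screwdriver=0,cup_stack=0,bur_block=0)
ims=[]
for c in("scene","side"):
    im=eyes.snapshot(c);cv2.imwrite(f"pics/{c}0.png",im)
    for n,z in Z.items():
        for r in spotter.place_of(c,n)[:4]:
            if r["p"]>.2: print(c,n,round(r["p"],2),np.round(r["location"]),np.round(ray(c,r["location"],z)[:2],3))
o=get_obs();print(o["clock"],o["tool_pos"],o["orientation"])
E
```

```text
scene turntable_axis 0.86 [246. 224.] [0.623 0.031]
scene turntable_axis 0.54 [260. 201.] [0.626 0.13 ]
scene mark 0.63 [236. 252.] [ 0.632 -0.056]
scene yellow_plug 0.43 [209. 219.] [0.522 0.032]
scene turntable 0.7 [248. 237.] [0.625 0.043]
scene rubber_part_1 0.63 [234. 258.] [ 0.635 -0.074]
scene rubber_part_1 0.6 [282. 234.] [0.714 0.04 ]
scene rubber_part_1 0.5 [260. 201.] [0.62  0.144]
scene pot_1 0.93 [316. 246.] [0.794 0.067]
scene bottle_1 0.81 [246. 176.] [0.521 0.299]
scene screwdriver 0.55 [153. 255.] [ 0.428 -0.095]
scene cup_stack 0.73 [316. 220.] [0.773 0.166]
scene bur_block 0.58 [251. 158.] [0.5   0.401]
scene bur_block 0.47 [247. 238.] [0.624 0.038]
side turntable_axis 0.78 [226. 171.] [0.629 0.038]
side mark 0.45 [199. 154.] [ 0.65  -0.061]
side yellow_plug 0.41 [250. 154.] [0.537 0.03 ]
side turntable 0.75 [226. 180.] [0.63  0.035]
side rubber_part_1 0.56 [204. 153.] [ 0.638 -0.057]
side rubber_part_1 0.42 [248. 193.] [0.619 0.126]
side rubber_part_1 0.41 [199. 193.] [0.722 0.043]
side rubber_part_1 0.27 [355. 250.] [0.508 0.423]
side pot_1 0.79 [184. 219.] [0.793 0.062]
side pot_1 0.58 [222. 180.] [0.637 0.028]
side pot_1 0.21 [252. 111.] [ 0.415 -0.114]
side bottle_1 0.58 [314. 227.] [0.531 0.302]
side screwdriver 0.41 [253. 114.] [ 0.419 -0.101]
side cup_stack 0.94 [208. 240.] [0.777 0.155]
side bur_block 0.88 [355. 252.] [0.495 0.421]
side bur_block 0.32 [208. 241.] [0.78  0.154]
1.2 [ 0.26368182 -0.62126861  0.22610937] [ 1.79980510e+02  3.42630570e-02 -1.57039039e+02]
```

View pics/scene0.png

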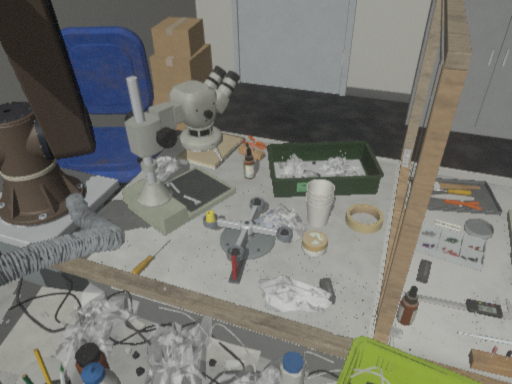

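View pics/side0.png

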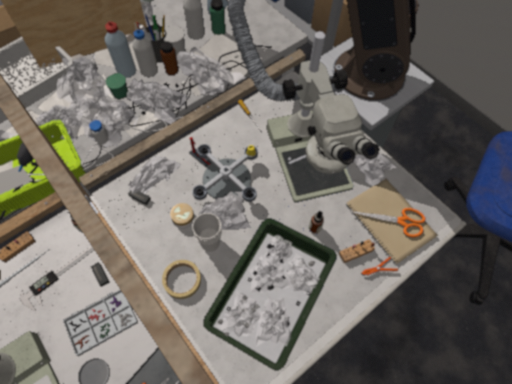

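```bash
python3 - <<'E'
from h import *
for c in("scene","side","wrist"):
    m=eyes.camera_model(c);T=np.array(m["extrinsics"]);print(c,np.round(T[:3,3],2),np.round(T[:3,2],2),m["fx"])
    for p in([.263,-.621,.227],[0,0,0],[0,0,.3],[.625,.035,.05],[.625,.035,.3]):
        q=np.linalg.inv(T)@np.array(p+[1]);print(p,np.round([m["fx"]*q[0]/q[2]+m["cx"],m["fy"]*q[1]/q[2]+m["cy"],q[2]],2))
for n,c,p,z in[("scopebase R corner","scene",(235,190),.02),("scopebase front","scene",(180,225),.02),("base L","scene",(125,190),.02),("base back","side",(352,185),.02),("side base near tt","side",(290,200),.02),("side base","side",(270,118),.02),("wood edge","scene",(60,265),0),("wood edge2","scene",(380,345),0),("post low","scene",(385,330),0),("sidewood","side",(90,190),0),("sidewood2","side",(210,375),0)]:
    print(n,np.round(ray(c,p,z),2))
a=cv2.imread("pics/scene0.png")[180:300,180:340];b=cv2.imread("pics/side0.png")[120:240,150:310]
cv2.imwrite("pics/z.png",np.vstack([cv2.resize(a,(640,300),interpolation=3) if 0 else cv2.resize(a,(400,300),interpolation=2),cv2.resize(b,(400,300),interpolation=2)]))
cv2.imwrite("pics/w0.png",eyes.snapshot("wrist"))
def red(im):
    im=im.astype(int);return (im[...,2]>110)&(im[...,1]<70)&(im[...,0]<70)
E
```

```text
scene [ 0.92 -0.69  0.72] [-0.29  0.75 -0.6 ] 415.6575170194493
[0.263, -0.621, 0.227] [-201.74  375.78    0.53]
[0, 0, 0] [ 42.18 198.65   1.21]
[0, 0, 0.3] [  3.2  102.35   1.03]
[0.625, 0.035, 0.05] [246.74 223.85   1.03]
[0.625, 0.035, 0.3] [243.55 133.77   0.88]
side [0.95 0.54 1.04] [-0.3  -0.36 -0.88] 416.52098852235065
[0.263, -0.621, 0.227] [191.03 -54.45   1.34]
[0, 0, 0] [369.28  72.08   1.4 ]
[0, 0, 0.3] [397.55  -7.73   1.14]
[0.625, 0.035, 0.05] [226.24 170.17   1.15]
[0.625, 0.035, 0.3] [221.12 112.44   0.93]
wrist [ 0.2  -0.65  0.38] [ 0.24  0.1  -0.97] 266.45326575023074
[0.263, -0.621, 0.227] [2.5245e+02 2.2992e+02 1.7000e-01]
[0, 0, 0] [7.1442e+02 1.6689e+02 3.9000e-01]
[0, 0, 0.3] [2.0657e+03 3.1084e+02 1.0000e-01]
[0.625, 0.035, 0.05] [5.0133e+02 4.8525e+02 4.9000e-01]
[0.625, 0.035, 0.3] [7.3922e+02 8.3583e+02 2.5000e-01]
scopebase R corner [0.53 0.19 0.02]
scopebase front [0.45 0.01 0.02]
base L [0.23 0.09 0.02]
base back [0.37 0.28 0.02]
side base near tt [0.54 0.21 0.02]
side base [ 0.4  -0.05  0.02]
wood edge [ 0.23 -0.2   0.  ]
wood edge2 [ 0.98 -0.16  0.  ]
post low [ 0.98 -0.12  0.  ]
sidewood [ 0.95 -0.18  0.  ]
sidewood2 [0.97 0.42 0.  ]
```

View pics/z.png

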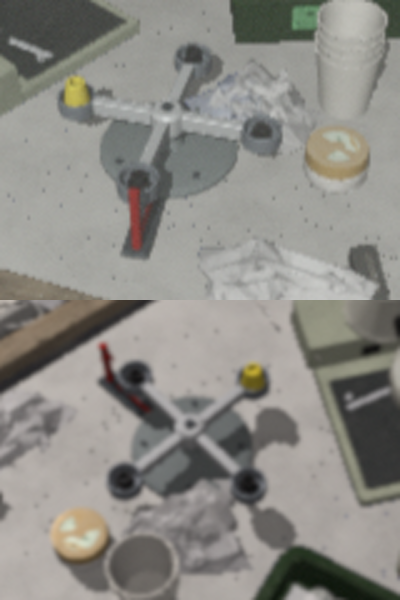

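View pics/w0.png

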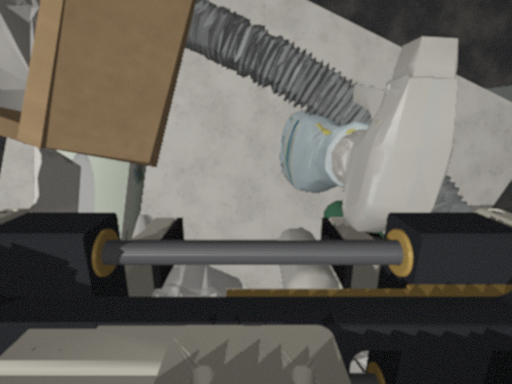

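```bash
python3 - <<'E'
from h import *
def P(c):
    m=eyes.camera_model(c);K=np.array([[m["fx"],0,m["cx"]],[0,m["fy"],m["cy"]],[0,0,1]]);return K@np.linalg.inv(np.array(m["extrinsics"]))[:3]
def tri(a,b):
    X=cv2.triangulatePoints(P("scene"),P("side"),np.array(a,float),np.array(b,float)).ravel();return np.round(X[:3]/X[3],3)
print("column top",tri((134,78),(318,36)))
print("eyepiece",tri((232,75),(352,156)),tri((217,73),(372,148)))
print("post top",tri((234.5,256),(191,137.5)))
print("post base",ray("scene",(235,279),.006),ray("side",(195,152),.006))
E
python3 -m crank '[0,0,0,0,0,-40,0, 0,0,0,0,0,-40,0, 0,0,0.18,0,0,-40,0]'
```

```text
column top [0.362 0.053 0.384]
eyepiece [0.487 0.305 0.314] [0.438 0.316 0.311]
post top [ 0.647 -0.1    0.075]
post base [ 0.64833016 -0.10454267  0.006     ] [ 0.64532836 -0.09506067  0.006     ]
clock: 1.62
tool_pos: [0.2614, -0.6217, 0.3488]
orientation: [-180.0, -0.1, -167.6]
force: [-2.3, -1.1, -1.6]
opening: 0.0629
gripper_force: 0.0
```

```bash
python3 -m crank '[0,0,0.147,0,0,0,0, 0,0,0,-26,39,0,0, 0,0,0,-26,39,0,0, 0,0,0,-26,39,0,0, 0,0,0,-26,39,0,0]'; python3 -m crank '[0,0,0,-26,39,0,0, 0,0,0,-26,39,0,0, 0,0,0,-26,39,0,0, 0,0,0,-26,39,0,0, 0,0,0,-26,39,0,0]'; python3 -m crank '[0,0,0,-26,39,0,0, 0,0,0,-26,39,0,0, 0,0,0,-26,39,0,0, 0,0,0,-26,39,0,0,0,0,0,0,0,0,0]'
```

```text
clock: 2.25
tool_pos: [0.3544, -0.4577, 0.3475]
orientation: [-179.9, -0.1, -175.8]
force: [0.1, -0.6, -1.2]
opening: 0.0131
gripper_force: 0.0
clock: 2.88
tool_pos: [0.4702, -0.2541, 0.3477]
orientation: [-179.9, -0.0, -175.8]
force: [-1.4, -0.3, -1.0]
opening: 0.0006
gripper_force: 0.0
clock: 3.5
tool_pos: [0.5636, -0.0901, 0.3467]
orientation: [-179.9, -0.1, -175.6]
force: [-2.4, -0.4, -2.1]
opening: 0.0001
gripper_force: 0.0
```

```bash
cat >> h.py <<'E'
def P(c):
    m=eyes.camera_model(c);K=np.array([[m["fx"],0,m["cx"]],[0,m["fy"],m["cy"]],[0,0,1]]);return K@np.linalg.inv(np.array(m["extrinsics"]))[:3]
def tri(a,b):
    X=cv2.triangulatePoints(P("scene"),P("side"),np.array(a,float),np.array(b,float)).ravel();return X[:3]/X[3]
def yellow(c,im):
    h=cv2.inRange(cv2.cvtColor(im,cv2.COLOR_BGR2HSV),(20,130,90),(35,255,255))
    n,l,s,ce=cv2.connectedComponentsWithStats(h)
    T=np.array([.627,.035,.055,1]);q=P(c)@T;q=q[:2]/q[2]
    k=[(s[i,4],ce[i]) for i in range(1,n) if np.linalg.norm(ce[i]-q)<60 and s[i,4]>15]
    return max(k,key=lambda t:t[0]) if k else None
def look(tag):
    r={}
    for c in("scene","side"):
        im=eyes.snapshot(c);cv2.imwrite(f"pics/{c}{tag}.png",im);r[c]=yellow(c,im)
        for n,z in(("turntable_axis",.052),("yellow_plug",.04),("rubber_part_1",.04)):
            for q in spotter.place_of(c,n)[:4]:
                if q["p"]>.35: print(c,n,round(q["p"],2),np.round(ray(c,q["location"],z)[:2],4))
        print(c,"yellow",r[c] and (r[c][0],np.round(ray(c,r[c][1],.055)[:2],4)))
    if r["scene"] and r["side"]: print("tri plug",np.round(tri(r["scene"][1],r["side"][1]),4))
E
python3 - <<'E'
from h import *
look("1")
def red(c):
    im=cv2.imread(f"pics/{c}1.png");h=cv2.cvtColor(im,cv2.COLOR_BGR2HSV)
    m=cv2.inRange(h,(0,140,70),(6,255,255))|cv2.inRange(h,(172,140,70),(180,255,255))
    q=P(c)@np.array([.645,-.09,.04,1]);q=q[:2]/q[2];ys,xs=np.nonzero(m)
    k=np.hypot(xs-q[0],ys-q[1])<30;print(c,sorted(zip(ys[k].tolist(),xs[k].tolist())))
red("scene");red("side")
E
```

```text
scene turntable_axis 0.68 [0.6252 0.0364]
scene turntable_axis 0.59 [0.7175 0.0321]
scene yellow_plug 0.54 [0.518  0.0189]
scene rubber_part_1 0.53 [ 0.6329 -0.0742]
scene rubber_part_1 0.5 [0.6182 0.1401]
scene rubber_part_1 0.44 [0.7214 0.0327]
scene yellow (np.int32(71), array([0.5296, 0.0256]))
side turntable_axis 0.98 [0.6295 0.0372]
side yellow_plug 0.6 [0.5421 0.0252]
side rubber_part_1 0.62 [0.6172 0.1258]
side rubber_part_1 0.56 [0.7283 0.0495]
side rubber_part_1 0.41 [ 0.6413 -0.0643]
side yellow (np.int32(63), array([0.5332, 0.0281]))
tri plug [0.5306 0.0267 0.0533]
scene [(256, 233), (257, 232), (257, 233), (257, 234), (258, 232), (258, 233), (258, 234), (259, 233), (260, 233), (260, 234), (261, 233), (261, 234), (262, 233), (262, 234), (263, 233), (263, 234), (264, 233), (264, 234), (265, 233), (266, 233), (267, 233), (268, 233), (268, 234), (269, 233), (269, 234), (270, 233), (270, 234), (271, 233), (271, 234), (272, 233), (272, 234), (273, 234), (274, 233), (274, 234), (275, 233), (275, 234), (276, 234), (276, 235), (277, 234), (277, 235), (278, 234)]
side [(138, 191), (139, 191), (141, 192), (142, 192), (143, 192), (149, 193)]
```

```bash
python3 -m crank '[0,0,0,-24,38,0,0, 0,0,0,-24,38,0,0,0,0,0,0,0,0,0]'
```

```text
clock: 4.28
tool_pos: [0.6061, -0.01, 0.3457]
orientation: [-180.0, -0.1, -175.7]
force: [-2.2, -0.3, -1.1]
opening: 0.0003
gripper_force: 0.0
```

```bash
python3 -m crank '[0,0,0,0,0,50,0, 0,0,0,0,0,50,0, 0,0,0,0,0,50,0,0,0,0,0,0,50,0,0,0,0,0,0,30,0]';python3 -m crank '[0,0,0,0,0,20,0, 0,0,0,0,0,20,0, 0,0,0,0,0,20,0,0,0,0,0,0,20,0,0,0,0,0,0,0,0]'; python3 - <<'E'
from h import *
ims=[]
for c in("scene","side"):
    T=P(c)@np.array([.62,.0,.055,1]);u,v=(T[:2]/T[2]).astype(int)
    im=eyes.snapshot(c);ims.append(cv2.resize(im[v-50:v+50,u-65:u+65],(390,300),interpolation=2))
cv2.imwrite("pics/d.png",np.hstack(ims));print(get_obs()["force"],get_obs()["joint_pos"])
E
```

```text
clock: 4.9
tool_pos: [0.6038, -0.0129, 0.1143]
orientation: [-180.0, -0.1, -175.8]
force: [-2.3, -0.1, -0.8]
opening: 0.0007
gripper_force: 0.0
clock: 5.52
tool_pos: [0.604, -0.0128, 0.0355]
orientation: [-180.0, -0.2, -175.8]
force: [-3.0, -1.1, -0.2]
opening: 0.0003
gripper_force: 0.0
[-1.65957494 -0.28645438 -1.50780316] [ 1.73214809e+01  2.45131819e+01 -2.10379812e+01  2.79130701e-02
 -4.44307345e+01 -1.03127724e+02]
```

View pics/d.png

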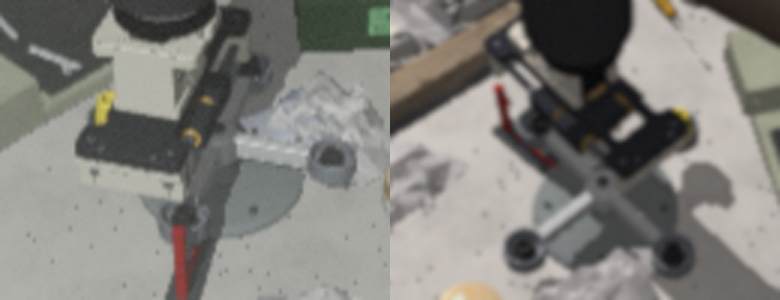

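```bash
python3 -m crank '[0,0,0,-3,0,0,0, 0,0,0,-3,0,0,0, 0,0,0,-2,0,0,0,0,0,0,-1,0,0,0,0,0,0,-1,0,0,0]';python3 -m crank '[0,0,-0.04,-1.9,-0.5,0,0, 0,0,-0.06,-2.9,-0.8,0,0, 0,0,-0.08,-3.9,-1.1,0,0,0,0,-0.08,-3.9,-1.1,0,0,0,0,-0.08,-3.9,-1.1,0,0]'; python3 - <<'E'
from h import *
look("2")
E
```

```text
clock: 6.25
tool_pos: [0.6145, -0.0114, 0.0369]
orientation: [-180.0, -0.1, -175.8]
force: [-6.0, -2.2, 0.9]
opening: 0.0003
gripper_force: 1.9
clock: 6.88
tool_pos: [0.6313, -0.0121, 0.0367]
orientation: [180.0, -0.1, -156.1]
force: [-6.3, -1.4, 0.8]
opening: 0.0005
gripper_force: 1.7
scene turntable_axis 0.66 [0.7056 0.068 ]
scene yellow_plug 0.57 [ 0.5376 -0.0154]
scene rubber_part_1 0.58 [ 0.6738 -0.0617]
scene rubber_part_1 0.49 [0.7043 0.0828]
scene yellow (np.int32(73), array([ 0.5441, -0.0179]))
side turntable_axis 0.56 [0.6238 0.0417]
side yellow_plug 0.59 [ 0.5468 -0.0288]
side rubber_part_1 0.63 [ 0.678  -0.0447]
side rubber_part_1 0.59 [0.5701 0.1087]
side rubber_part_1 0.43 [0.7066 0.0911]
side yellow (np.int32(34), array([ 0.5442, -0.0223]))
tri plug [ 0.5455 -0.0206  0.0578]
```

```bash
python3 -m crank '[0,0,-0.06,-2.9,-0.8,0,0, 0,0,-0.08,-3.9,-1.1,0,0, 0,0,-0.08,-3.9,-1.1,0,0,0,0,-0.08,-3.9,-1.1,0,0,0,0,-0.08,-3.9,-1.1,0,0]';python3 -m crank '[0,0,-0.08,-3.9,-1.1,0,0, 0,0,-0.08,-3.9,-1.1,0,0, 0,0,-0.08,-3.9,-1.1,0,0,0,0,-0.06,-2.9,-0.8,0,0,0,0,0,0,0,0,0]'; python3 - <<'E'
from h import *
look("3")
E
```

```text
clock: 7.9
tool_pos: [0.6496, -0.0068, 0.0363]
orientation: [179.9, -0.1, -134.4]
force: [-5.6, -1.3, -0.6]
opening: 0.0003
gripper_force: 1.6
clock: 8.52
tool_pos: [0.6624, 0.0022, 0.0363]
orientation: [180.0, -0.0, -117.4]
force: [-4.5, -2.4, -2.5]
opening: 0.0009
gripper_force: 1.0
scene turntable_axis 0.6 [0.6274 0.0253]
scene yellow_plug 0.51 [ 0.5902 -0.0553]
scene rubber_part_1 0.54 [0.5386 0.0642]
scene rubber_part_1 0.51 [ 0.7112 -0.0042]
scene yellow (np.int32(80), array([ 0.5967, -0.0579]))
side turntable_axis 0.97 [0.6303 0.0407]
side rubber_part_1 0.59 [0.7216 0.0038]
side rubber_part_1 0.44 [0.6554 0.1324]
side rubber_part_1 0.43 [0.5395 0.0626]
side yellow None
```

```bash
python3 -m crank '[0,0,-0.06,-2.9,-0.8,0,0, 0,0,-0.08,-3.9,-1.1,0,0, 0,0,-0.08,-3.9,-1.1,0,0,0,0,-0.08,-3.9,-1.1,0,0,0,0,-0.06,-2.9,-0.8,0,0]';python3 -m crank '[0,0,0,0,0,0,0,0,0,0,0,0,0,0]'; python3 - <<'E'
from h import *
look("4")
E
```

```text
clock: 9.55
tool_pos: [0.6731, 0.0171, 0.0366]
orientation: [180.0, -0.0, -96.6]
force: [-4.2, -3.0, -2.3]
opening: 0.0006
gripper_force: 1.4
clock: 9.8
tool_pos: [0.6735, 0.0174, 0.0368]
orientation: [-179.9, 0.0, -96.8]
force: [-2.6, -1.9, -2.4]
opening: 0.0002
gripper_force: 0.6
scene turntable_axis 0.61 [0.6255 0.0274]
scene yellow_plug 0.53 [ 0.6232 -0.0626]
scene rubber_part_1 0.52 [0.5363 0.028 ]
scene yellow (np.int32(86), array([ 0.6299, -0.0627]))
side turntable_axis 0.9 [0.6274 0.0405]
side yellow_plug 0.58 [0.5091 0.4141]
side rubber_part_1 0.56 [0.6324 0.1306]
side rubber_part_1 0.5 [0.7232 0.0442]
side rubber_part_1 0.38 [0.5348 0.0293]
side yellow None
```

```bash
python3 -m crank '[0,0,-0.03,-1.5,-0.4,0,0, 0,0,-0.04,-2,-0.6,0,0, 0,0,-0.03,-1.5,-0.4,0,0,0,0,0,0,0,0,0,0,0,0,0,0,0,0]';python3 -m crank '[0,0,0,3,0,0,0,0,0,0,5,0,0,0,0,0,0,0,0,-20,0,0,0,0,0,0,-30,0,0,0,0,0,0,-40,0]'; python3 -m crank '[0,0,0,0,0,-40,0,0,0,0,0,0,-50,0,0,0,0,0,0,-50,0,0,0,0,0,0,-50,0,0,0,0,0,0,0,0]'; python3 - <<'E'
from h import *
look("5")
E
```

```text
clock: 10.82
tool_pos: [0.6749, 0.0222, 0.0366]
orientation: [-180.0, 0.0, -91.0]
force: [-3.0, -2.8, 0.5]
opening: 0.0006
gripper_force: 1.1
clock: 11.45
tool_pos: [0.6741, 0.0139, 0.1264]
orientation: [179.9, -0.0, -91.0]
force: [-1.6, -0.9, -0.7]
opening: 0.0002
gripper_force: 0.0
clock: 12.08
tool_pos: [0.6766, 0.0141, 0.322]
orientation: [-179.5, 0.1, -91.0]
force: [-2.0, -0.6, -1.6]
opening: 0.0005
gripper_force: 0.0
scene turntable_axis 0.57 [ 0.6415 -0.0654]
scene yellow_plug 0.45 [ 0.6379 -0.0565]
scene rubber_part_1 0.48 [0.609  0.1201]
scene rubber_part_1 0.39 [0.7175 0.034 ]
scene yellow (np.int32(81), array([ 0.6385, -0.0623]))
side turntable_axis 0.71 [0.6223 0.0433]
side yellow_plug 0.44 [ 0.6436 -0.0605]
side rubber_part_1 0.59 [0.5382 0.0179]
side rubber_part_1 0.56 [0.6195 0.1318]
side rubber_part_1 0.53 [0.7261 0.045 ]
side yellow (np.int32(63), array([ 0.642 , -0.0586]))
tri plug [ 0.6394 -0.0605  0.0526]
```

```bash
python3 - <<'E'
from h import *
ims=[]
for c in("scene","side"):
    T=P(c)@np.array([.63,.0,.055,1]);u,v=(T[:2]/T[2]).astype(int)
    im=cv2.imread(f"pics/{c}5.png");ims.append(cv2.resize(im[v-50:v+50,u-65:u+65],(390,300),interpolation=2))
cv2.imwrite("pics/e.png",np.hstack(ims))
E
```

```text
(no output)
```

View pics/e.png

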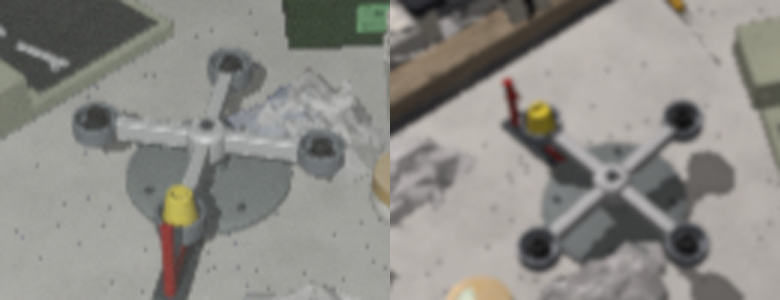

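```bash
python3 - <<'E'
from h import *
A=np.array([.627,.0365])
for a,b in(((233.2,256.5),(191,138)),((233.2,257),(190.7,137.5)),((234,256.5),(191,138.5))):
    X=tri(a,b);d=X[:2]-A;print(X.round(4),np.degrees(np.arctan2(d[1],d[0])).round(1),np.linalg.norm(d).round(4))
for c in("scene","side"):
    for n in("mark","pointer"):
        eyes.snapshot(c)
        for q in spotter.place_of(c,n)[:2]: print(c,n,round(q["p"],2),ray(c,q["location"],.04 if n=="mark" else 0).round(4))
for n,c,px,z in(("bar outer end","side",(226-65+0,0),0),):pass
T=P("side")@np.array([.63,0,.055,1]);u,v=(T[:2]/T[2]).astype(int)
f=lambda x,y:(u-65+(x-390)/3,v-50+y/3)
for p in((506,127),(560,159)): print("bar",ray("side",f(*p),.006).round(4))
m=P("side")@np.array([.6407,-.0575,.055,1]);print("expected plug px",m[:2]/m[2],"seen",yellow("side",cv2.imread("pics/side5.png"))[1])
E
```

```text
[ 0.646  -0.1002  0.0723] -82.1 0.138
[ 0.6462 -0.1018  0.0727] -82.1 0.1396
[ 0.6471 -0.0991  0.0718] -81.6 0.1371
scene mark 0.73 [ 0.6317 -0.0597  0.04  ]
scene mark 0.52 [0.5156 0.3717 0.04  ]
side mark 0.72 [ 0.6389 -0.0598  0.04  ]
side pointer 0.56 [ 0.4359 -0.0954  0.    ]
bar [ 0.6581 -0.0991  0.006 ]
bar [ 0.6381 -0.0361  0.006 ]
expected plug px [202.03765389 150.23384086] seen [201.44444444 150.22222222]
```

```bash
python3 -c "
from plant import ctrl;print(ctrl.close_job())"
```

```text
the job is handed in; nothing more can be done
None
```

I turned the turntable about 92° with the closed fingers, and the yellow plug now stands about 3 mm from the point in front of the red pointer by my camera measurement (limit 10 mm). The finger was lifted clear and the job is handed in; the hand-in gave no verdict.

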